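# Lay out an exhaust pipe in the angle-iron cradle for tacking

### The job

Lay up the exhaust pipe in the angle-iron cradle for tack welding: the brown tube with the sensor boss against the red stop, boss straight up, then the ribbed flex section, then the plain bright tube, so that the flex lies between the two tubes, all seated in the V and butted end to end with no gap as wide as a centimetre. Then set the V-block on top of the plain tube, groove down along it and over the middle of its length, to hold it down. Leave the pipe elbow and the tin where they are.

Things in the scene. Friction and masses are not known exactly. Their poses are not given: they have to be found in the camera images.
- boss_tube: Heat-browned steel tube, 45 mm outside diameter, 80 mm long, about 0.2 kg, with a brass sensor boss (24 mm across, standing 14 mm out of the wall) in the middle of its length. It starts with the boss on top. It lies on the bench, its middle 22.5 mm up. Origin: the middle of the tube, on its axis; x runs along the tube; the two ends are alike. z points out through the boss.
- flex: Flex section: a ribbed grey bellows (it does not bend here) with a bright collar at each end, 45 mm outside diameter, 100 mm long, about 0.2 kg. It lies on the bench, its middle 22.5 mm up. Origin: the middle of the tube, on its axis; x runs along the tube; the two ends are alike.
- plain_tube: Plain bright steel tube, 45 mm outside diameter, 110 mm long, 3 mm wall, about 0.25 kg. It lies on the bench, its middle 22.5 mm up. Origin: the middle of the tube, on its axis; x runs along the tube; the two ends are alike.
- vblock: Blue-grey steel V-block with a lighter band and a dark line along its top: 50 mm long (x), 56 mm wide (y), 45 mm high, about 0.7 kg, with a 90-degree V groove 42 mm wide and 21 mm deep along x in its underside. It starts groove down on the bench. Origin: centre of its underside, z up. Seated on a tube, its underside is 11 mm above the tube's axis.
- cradle: Grey-brown angle-iron cradle with bright rims, fixed: an upward-open 90-degree V, 324 mm long, on a blue stand at each end. Origin: on the bench under its middle; x along the V, z up. The V's bottom line is 16 mm and its rims, 18 mm either side of the middle line, 34 mm above the bench; a seated 45 mm tube has its axis 48 mm above the bench, over the middle line.
- stop: Red upright stop plate, fixed across one end of the cradle on a blue stand: 8 mm thick along the V, 64 mm wide, its top 74 mm above the bench. Origin: on the bench under the middle of the plate, 158 mm from the cradle's origin, towards either end (it changes from start to start). The face that the tubes butt against is 4 mm from the origin, on the cradle's side.
- elbow: Bystander: grey bent pipe (90-degree elbow), 40 mm outside diameter, about 90 mm by 90 mm, lying flat. Origin 20 mm above the bench, inside the bend. To be left alone.
- tin: Bystander: round green tin with a yellow lid, 62 mm across, 46 mm high, standing. Origin: centre of its underside. To be left alone.
There are look-alikes about, which are no part of the job. Leave any orange look-alike of the boss_tube alone. What is shaped like the flex but purple is not meant.

How it is judged (in metres and radians):
At the end, for the whole second after the job is handed in: Tubes seated in the V (axis 44 to 52.5 mm up, 7 mm off line at most) in the order stop, boss tube (boss up within 0.3 rad), flex, plain tube, each gap under 10 mm; V-block seated on the plain tube, groove along it, within 20 mm of its middle; all at rest; bystanders not shoved over 30 mm (y of boss_tube in the frame of cradle between -0.007 and 0.007 m and z of boss_tube in the frame of cradle between 0.044 and 0.0525 m and angle between the x axis of each of boss_tube, flex, plain_tube and the x axis of cradle, either way round below 0.08 rad and y of flex in the frame of cradle between -0.007 and 0.007 m and z of flex in the frame of cradle between 0.044 and 0.0525 m and y of plain_tube in the frame of cradle between -0.007 and 0.007 m and z of plain_tube in the frame of cradle between 0.044 and 0.0525 m and horizontal distance between boss_tube and stop below 0.054 m and horizontal distance between flex and boss_tube below 0.1 m and horizontal distance between flex and stop above 0.12 m and horizontal distance between plain_tube and flex below 0.115 m and horizontal distance between plain_tube and stop above 0.22 m and angle between boss_tube's own z axis and vertical below 0.3 rad and horizontal distance between vblock and plain_tube below 0.02 m and z of vblock in the frame of cradle between 0.053 and 0.0635 m and angle between the x axis of vblock and the x axis of cradle, either way round below 0.15 rad and angle between vblock's own z axis and vertical below 0.2 rad and linear speed of each of boss_tube, flex, plain_tube, vblock below 0.02 m/s and angular speed of each of boss_tube, flex, plain_tube, vblock below 0.2 rad/s); the robot touches nothing.
It fails at once if the pipe elbow is shoved (more than 30 mm from where it stood) (distance of elbow from where it was at the start of the episode above 0.03 m).
It fails at once if the tin is shoved (more than 30 mm from where it stood) (distance of tin from where it was at the start of the episode above 0.03 m).
It also fails if it takes over 112 s, if anything falls off the work surface, if the arm or the gripper's body presses on something with over 40 N, if the wrist force passes 120 N, or if a joint passes its speed limit or range.

### The arm

A 6-joint arm with a two-finger parallel gripper is mounted at the origin on the work surface. World frame = base frame: x ahead of the robot, y to its left, z up, the work surface at z = 0. Lengths are in m, angles in degrees, forces in N, time in s.
With the tool pointing down it reaches from about 0.275 to 0.725 m from the base axis. Payload 15.9 kg.
Tool frame: the origin (TCP) lies at the very end of the fingers, on their centre line; the grasp point (between the pads) lies 19 mm behind it; z points along the fingers, x is the direction in which the jaws open and shut, and the axes are right-handed (so a half turn about z gives the same grasp; the last joint's range is limited). The gripper opens to 85 mm and grips with 20 to 120 N. Pads are 22 mm wide; open, the fingers measure 114 mm over their backs; the gripper's body (76 mm by 85 mm) begins 54 mm behind the grasp point. The pads swing forward as they close: fully open they stand 13 mm farther back than shut.
Start: joints at [75.516, 12.198, -1.971, 75.831, 0, 90], TCP at [0.125, 0.484, 0.231] pointing down, gripper open.
Joint ranges: [-170.91, 170.91], [-42.67, 98.43], [-65.05, 77.54], [-120.47, 116.71], [-90, 82.35], [-180, 180]. Speed limits (degrees/s): [108.29, 108.29, 136.94, 147.25, 180, 180].

### API

Orientations are given as a 3x3 rotation matrix whose columns are the frame's x, y, z axes.
In Python, from cell import * gives the robot as it stands.
- The arm moves only by the shell command python3 -m inch 'ROWS'. ROWS is JSON, a list of rows, each a list of 7 numbers: the shift along the tool's x, y, z in cm, then the turn, a rotation vector about the tool's x, y, z in degrees, then the gripper's target within -1 to 1 (shut at 1, half-way at 0, fully open at -1). In form: [[x, y, z, rx, ry, rz, grip], ...]. A call has 1 to 8 rows; each row shifts and turns the pose as measured when the row begins, along the tool's axes as they then stand; what a row does not reach is not made up. A row lasts 1/8 s, in which the tool goes at most 62.5 mm and 10.7 degrees, less where a joint would pass 70% of its speed; a pose out of reach is approached as far as the arm can. A call is refused whole if a number of a shift passes 6.25 or a number of a turn 10.7, either way. A call with a gripper value outside its range is refused whole. The fingers move at their own pace and stop on an object; the grip force is fixed at half the most. Time passes only in rows, so rows that do not move let the fingers close. It gives the time, the measured TCP pose, the force and the opening at its end, in the units of the state.
- observe(): the state, without advancing time (a new reading comes with each control period).
- get_image(name): name is "scene" or "top"; returns the picture (400x640x3 uint8, red, green, blue); there is no depth.
- camera_info(name): a dict with "fov_y" (degrees; the focal length in pixels is half the picture's height over the tangent of half this angle, whatever the lens; pixels are square), "cx", "cy" (the principal point, pixels), "rvec" (rotation vector, rad) and "tvec" (3), from world to camera coordinates, as OpenCV has them. Camera axes: x right, y down, z forward; pixel columns grow to the right and rows downward; lengths in m; the calibration is good to about 2 mm. A picture is of the moment at which its call begins. camera_info takes no time and is no camera call.
- sign_off(): hands the job in, once; it reports no verdict.
The state is a dict: "t": time; "joint_positions": joint angles; "qd": joint speeds; "joint_efforts": joint torques, N m; "position": TCP position; "tcp_rot": TCP orientation; "contact_force": force on the tool from outside, world axes, zero at the start; "torque": the same for the moment, N m; "gripper_width": finger opening in m.
Only numpy, scipy, OpenCV 4.12 (cv2) and the standard library are available. Lean on these libraries where they do the work, as an engineer would, in place of code of your own. Each camera call takes 0.05 s, during which the arm holds its last target.

## Working session

There is one attempt and no reset: what is moved stays moved. The work goes in short steps, Python scripts to look and compute and a shell command to move; the robot and the scene stay as the last step left them, time stands still between calls to the robot, and variables do not carry over. Pictures are saved under pics/ and viewed, and the job is handed in when it is done.

```bash
ls; mkdir -p pics; python3 - <<'E'
from cell import *
import cv2
print(observe())
for n in("scene","top"):
    print(n,camera_info(n))
    cv2.imwrite(f"pics/{n}0.png",get_image(n)[:,:,::-1])
E
```

```text
pics
{'t': 0.0, 'joint_positions': array([ 7.55149134e+01,  1.22244337e+01, -2.00961239e+00,  7.58312064e+01,
       -1.95964446e-04,  9.00015317e+01]), 'qd': array([-0.01300417,  0.05670608,  0.00779553,  0.03804732,  0.02915804,
        0.0194498 ]), 'joint_efforts': array([-1.35133283e-03, -6.86153555e+01,  4.87122917e+01,  1.72734435e-02,
       -1.26272785e-04,  1.42191163e-05]), 'position': array([0.12497727, 0.48376637, 0.23080988]), 'tcp_rot': array([[ 2.50153719e-01,  9.68206092e-01, -2.81551841e-04],
       [ 9.68205464e-01, -2.50153878e-01, -1.10352426e-03],
       [-1.13887020e-03,  3.45066763e-06, -9.99999351e-01]]), 'contact_force': array([-0.22892734,  0.17715686, -0.77178664]), 'torque': array([-0.01363316, -0.0330605 , -0.03779779]), 'gripper_width': 0.08510066600746569}
scene {'fov_y': 55.387284439709084, 'cx': 323.05167660076984, 'cy': 191.63928666753515, 'rvec': array([ 1.43907947,  2.26920041, -0.79262373]), 'tvec': array([ 0.27340119, -0.36267491,  1.35908629])}
top {'fov_y': 54.22239234424437, 'cx': 319.71494090045434, 'cy': 198.02353502604623, 'rvec': array([ 2.17533188, -2.11980959,  0.13719071]), 'tvec': array([-0.06681503,  0.55627736,  0.95714279])}
```

View pics/scene0.png

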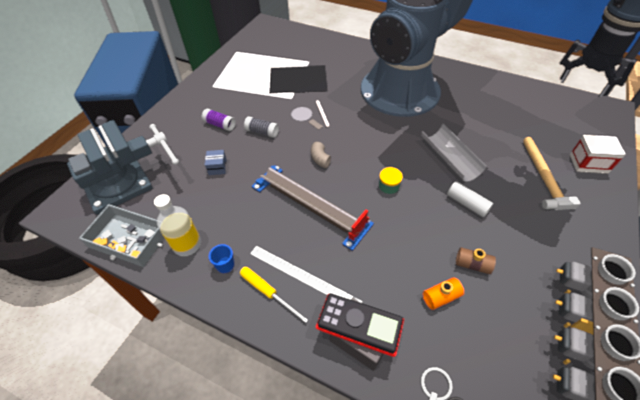

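View pics/top0.png

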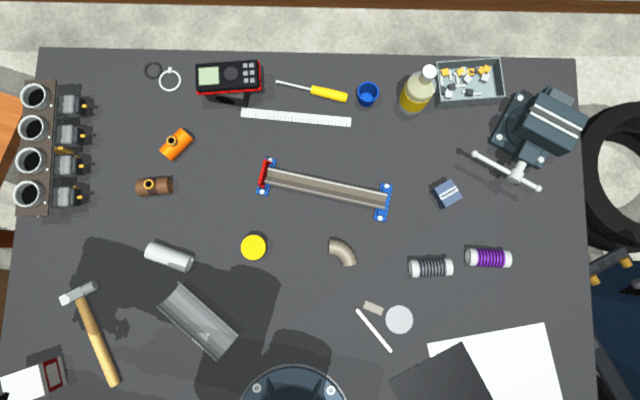

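```bash
cat > h.py <<'E'
from cell import *
import cv2, numpy as np
def cam(n):
    c=camera_info(n); R=cv2.Rodrigues(np.array(c['rvec']))[0]; t=np.array(c['tvec']); f=200/np.tan(np.radians(c['fov_y']/2))
    return R,t,f,c['cx'],c['cy']
def ray(n,uv,z):
    R,t,f,cx,cy=cam(n); uv=np.atleast_2d(uv).astype(float)
    d=np.c_[(uv[:,0]-cx)/f,(uv[:,1]-cy)/f,np.ones(len(uv))]@R; C=-R.T@t
    return C+d*((z-C[2])/d[:,2])[:,None]
def proj(n,P):
    R,t,f,cx,cy=cam(n); q=np.atleast_2d(P)@R.T+t
    return np.c_[f*q[:,0]/q[:,2]+cx,f*q[:,1]/q[:,2]+cy]
def shot(n,name):
    im=get_image(n); cv2.imwrite(f"pics/{name}.png",im[:,:,::-1]); return im
def rect(n,mask,box,z):
    m=np.zeros_like(mask); x0,y0,x1,y1=box; m[y0:y1,x0:x1]=mask[y0:y1,x0:x1]
    cs,_=cv2.findContours(m,cv2.RETR_EXTERNAL,cv2.CHAIN_APPROX_NONE); pts=np.vstack([c[:,0] for c in cs if cv2.contourArea(c)>12])
    w=ray(n,pts,z)[:,:2]
    (c,s,a)=cv2.minAreaRect((w*1000).astype(np.float32))
    if s[0]<s[1]: s=s[::-1]; a+=90
    return np.array(c)/1000,np.array(s),(a+90)%180-90
E
python3 - <<'E'
from h import *
im=cv2.imread("pics/top0.png")
R,t,f,cx,cy=cam("top"); print("campos",-R.T@t, cam("scene")[0].T@-cam("scene")[1])
W=[]
for nm,(x,y) in dict(boss=(154,186),plain=(169,256),flex=(431,268),vb=(447,193),cr=(328,188)).items():
    c=im[y-40:y+40,x-53:x+53] if nm!='cr' else im[y-60:y+60,x-80:x+80]
    W.append(cv2.resize(c,(400,300),interpolation=cv2.INTER_NEAREST))
W.append(W[0]*0)
o=np.vstack([np.hstack(W[:2]),np.hstack(W[2:4])]);cv2.imwrite("pics/crops.png",o)
cv2.imwrite("pics/cr.png",cv2.resize(W[4],(800,600)))
E
```

```text
campos [ 0.42375895 -0.06182922  1.02305257] [1.12745452 0.24577181 0.8496113 ]
```

View pics/crops.png

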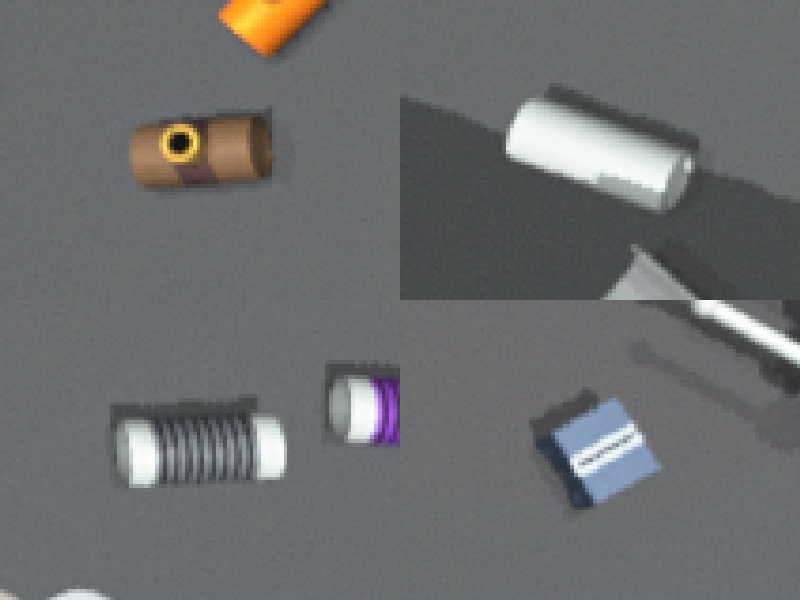

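View pics/cr.png

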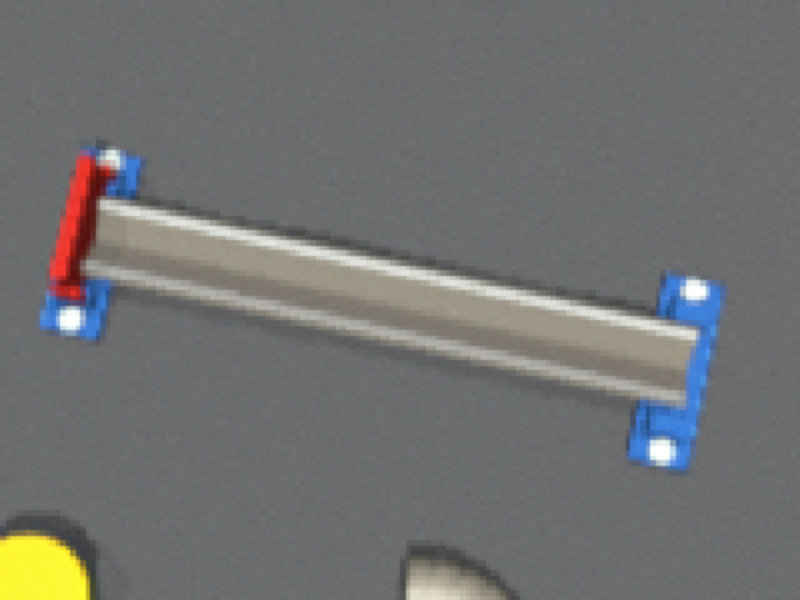

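```bash
python3 - <<'E'
from h import *
im=cv2.imread("pics/top0.png").astype(int); b,g,r=im[...,0],im[...,1],im[...,2]
hsv=cv2.cvtColor(im.astype(np.uint8),cv2.COLOR_BGR2HSV)
# boss
m=((r-b>25)).astype(np.uint8)*255
print("boss",rect("top",m,(125,172,185,205),.0225))
bm=((r-b>90)&(r>150)).astype(np.uint8)*255; bm[:172]=0;bm[205:]=0;bm[:,:125]=0;bm[:,185:]=0
ys,xs=np.nonzero(bm);print("boss ring",ray("top",[xs.mean(),ys.mean()],.059),len(xs))
m=(g>125).astype(np.uint8)*255
print("plain",rect("top",m,(135,232,205,280),.0225))
w=((g>125)).astype(np.uint8)*255
print("flex",rect("top",w,(400,245,458,290),.0225))
m=((b-r>22)&(b>100)|(g>150)).astype(np.uint8)*255
print("vb",rect("top",m,(425,170,470,215),.045))
m=(g>170).astype(np.uint8)*255
print("vbline",rect("top",m,(425,170,470,215),.045))
m=((r-g>80)&(r>190)).astype(np.uint8)*255
print("stop top",rect("top",m,(245,140,280,215),.074))
# rims
pts={}
for u in range(275,384,2):
    yc=177+(u-270)*0.212+3.5  # approx centre
    col=g[:,u]
    for k,o in(("up",-9),("lo",5)):
        y0=188+(u-328)*0.212
        lo,hi=(int(y0-13),int(y0)) if k=="up" else (int(y0),int(y0+14))
        seg=col[lo:hi]; j=seg.argmax(); 
        if seg[j]>165:
            wts=np.clip(col[lo+j-1:lo+j+2]-150,0,None); pts.setdefault(k,[]).append((u,(wts*np.arange(lo+j-1,lo+j+2)).sum()/wts.sum()))
L={}
for k,p in pts.items():
    P=ray("top",np.array(p),.034)[:,:2]; v=cv2.fitLine(P.astype(np.float32),cv2.DIST_HUBER,0,.01,.01).ravel(); 
    if v[1]<0: v[:2]*=-1
    L[k]=v;print(k,len(p),v,np.degrees(np.arctan2(v[1],v[0])), np.std((P-v[2:])@[-v[1],v[0]]))
# tin, elbow
m=((r>200)&(g>200)&(b<90)).astype(np.uint8)*255
print("tin",rect("top",m,(235,230,270,265),.046))
# plain in scene
E
```

```text
boss (array([0.5808454 , 0.38107916]), array([96.5629425 , 44.65197754]), -83.28213500976562)
boss ring [[0.58008191 0.37930326 0.059     ]] 59
plain (array([0.39930081, 0.32967587]), array([127.02009583,  43.23623276]), 71.334716796875)
flex (array([ 0.39038327, -0.33726529]), array([112.15120697,  42.89279938]), -85.25845670700073)
vb (array([ 0.57913849, -0.37641425]), array([57.37833023, 52.80690002]), 31.95148468017578)
vbline (array([ 0.5792384 , -0.37662646]), array([50.8490448 , 17.98471832]), -59.05869483947754)
stop top (array([0.61680011, 0.09286451]), array([62.62708664,  6.67340565]), -11.181716918945312)
up 55 [ 0.19432986  0.9809362   0.6005013  -0.07489496] 78.79442 0.00012250782083574337
lo 55 [ 0.19431794  0.9809386   0.57028335 -0.05931485] 78.79511 0.0003649676124212126
tin (array([0.42977859, 0.11126025]), array([59.4230957 , 57.24920273]), 2.6082961559295654)
```

```bash
cat > go.py <<'E'
import sys
from h import *
o=observe(); p=o['position'];R=o['tcp_rot']
T=np.array([float(v) for v in sys.argv[1:4]]); a=np.degrees(np.arctan2(R[1,0],R[0,0]))
rz=(a-float(sys.argv[4])+90)%180-90
print("t",round(o['t'],2),"tool d cm",np.round(100*R.T@(T-p),2),"rz",round(rz,2),"yaw",round(a,2),"tilt",np.round(R[:,2],3),"F",np.round(o['contact_force'],1),"w",round(o['gripper_width'],4),"j",np.round(o['joint_positions'],1))
E
python3 -m inch '[[0,0,0,0,0,9.8,-1],[0,0,0,0,0,9.8,-1],[0,0,0,0,0,9.8,-1],[0,0,0,0,0,9.8,-1],[0,0,0,0,0,9.8,-1],[0,0,0,0,0,9.8,-1],[0,0,0,0,0,10,-1]]'; python3 go.py .5805 .380 .12 6.7
```

```text
t: 0.98
position: [0.1246, 0.4825, 0.2287]
tcp_rot: [[0.997, 0.08, -0.001], [0.08, -0.997, -0.006], [-0.002, 0.006, -1.0]]
contact_force: [-0.2, 0.6, 0.8]
gripper_width: 0.0857
t 0.97 tool d cm [44.65 13.78 10.86] rz -2.14 yaw 4.56 tilt [-0.001 -0.006 -1.   ] F [-0.2  0.6  0.8] w 0.0857 j [ 75.5  12.3  -2.2  75.8   0.  161. ]
```

```bash
python3 -m inch '[[5.6,1.7,0,0,0,-2,-1],[5.6,1.7,0,0,0,0,-1],[5.6,1.7,0,0,0,0,-1],[5.6,1.7,1,0,0,0,-1],[5.6,1.7,2,0,0,0,-1],[5.6,1.7,2,0,0,0,-1],[5.6,1.7,2,0,0,0,-1],[5.6,1.7,2,0,0,0,-1]]'; python3 go.py .5805 .380 .12 6.7
```

```text
t: 1.98
position: [0.5898, 0.3939, 0.1369]
tcp_rot: [[0.993, 0.116, -0.002], [0.116, -0.993, -0.005], [-0.003, 0.005, -1.0]]
contact_force: [0.4, 1.0, 1.5]
gripper_width: 0.0854
t 1.98 tool d cm [-1.08  1.27  1.7 ] rz -0.06 yaw 6.64 tilt [-0.002 -0.005 -1.   ] F [0.4 1.  1.5] w 0.0854 j [ 33.8  40.2  27.3  77.4  -0.2 117.2]
```

```bash
python3 -m inch '[[-1.08,1.27,1.7,0,0,0,-1],[0,0,0,0,0,0,-1],[0,0,3,0,0,0,-1],[0,0,3,0,0,0,-1],[0,0,3,0,0,0,-1],[0,0,0,0,0,0,-1]]'; python3 go.py .5805 .380 .009 6.7
```

```text
t: 2.72
position: [0.5833, 0.3798, 0.026]
tcp_rot: [[0.994, 0.114, -0.003], [0.114, -0.994, -0.006], [-0.004, 0.005, -1.0]]
contact_force: [0.1, 0.7, 0.5]
gripper_width: 0.0852
t 2.73 tool d cm [-0.27 -0.06  1.7 ] rz -0.17 yaw 6.53 tilt [-0.003 -0.006 -1.   ] F [0.1 0.7 0.5] w 0.0852 j [ 33.2  41.3  13.2  62.2  -0.2 116.6]
```

```bash
python3 -m inch '[[-0.27,0,1.0,0,0,0,-1],[0,0,0.6,0,0,0,-1],[0,0,0,0,0,0,1],[0,0,0,0,0,0,1],[0,0,0,0,0,0,1],[0,0,0,0,0,0,1],[0,0,0,0,0,0,1],[0,0,0,0,0,0,1]]'; python3 go.py .5805 .380 .12 6.7
```

```text
t: 3.72
position: [0.5823, 0.3815, 0.0144]
tcp_rot: [[0.993, 0.114, 0.002], [0.114, -0.993, -0.002], [0.002, 0.003, -1.0]]
contact_force: [0.2, -0.5, -0.3]
gripper_width: 0.0435
t 3.73 tool d cm [ -0.18   0.16 -10.56] rz -0.13 yaw 6.57 tilt [ 0.002 -0.002 -1.   ] F [ 0.2 -0.5 -0.3] w 0.0435 j [ 33.3  41.5  11.7  60.2  -0.2 116.7]
```

```bash
python3 -m inch '[[0,0,0,0,0,0,-0.6],[0,0,0,0,0,0,-0.6],[0,0,0.6,0,0,0,-0.6],[0,0,0.3,0,0,0,-0.6],[0,0,0,0,0,0,-0.6]]'; python3 go.py .5805 .380 .007 6.7;python3 -m inch '[[0,0,0.1,0,0,0,1],[0,0,0,0,0,0,1],[0,0,0,0,0,0,1],[0,0,0,0,0,0,1],[0,0,0,0,0,0,1],[0,0,0,0,0,0,1]]'
```

```text
t: 4.35
position: [0.5824, 0.3816, 0.0048]
tcp_rot: [[0.993, 0.114, 0.002], [0.114, -0.993, -0.002], [0.002, 0.002, -1.0]]
contact_force: [-0.3, -0.9, -0.2]
gripper_width: 0.0684
t 4.35 tool d cm [-0.21  0.13 -0.22] rz -0.14 yaw 6.56 tilt [ 0.002 -0.002 -1.   ] F [-0.3 -0.9 -0.2] w 0.0684 j [ 33.3  41.9  11.   59.1  -0.2 116.7]
t: 5.1
position: [0.5825, 0.3816, 0.0039]
tcp_rot: [[0.993, 0.114, 0.002], [0.114, -0.993, -0.002], [0.002, 0.002, -1.0]]
contact_force: [-0.9, -0.1, -0.8]
gripper_width: 0.0439
```

```bash
python3 -m inch '[[0,0,-4,0,0,0,1],[0,0,-4,0,0,0,1],[0,0,-3.5,0,0,6,1],[0,0,0,0,0,6,1],[0,0,0,0,0,6,1]]'; python3 go.py .6085 .0497 .12 -11.2
```

```text
t: 5.72
position: [0.5814, 0.3813, 0.1213]
tcp_rot: [[0.978, -0.207, 0.0], [-0.207, -0.978, -0.004], [0.001, 0.004, -1.0]]
contact_force: [-1.0, -0.8, -3.3]
gripper_width: 0.0436
t 5.72 tool d cm [ 9.51 31.88  0.25] rz -0.74 yaw -11.94 tilt [ 0.    -0.004 -1.   ] F [-1.  -0.8 -3.3] w 0.0436 j [ 33.3  38.2  21.6  73.5  -0.2 135.3]
```

```bash
python3 -m inch '[[1.4,5,0,0,0,-0.7,1],[1.5,5,0,0,0,0,1],[1.5,5,0,0,0,0,1],[1.5,5,0,0,0,0,1],[1.5,5,0,0,0,0,1],[1.5,5,0,0,0,0,1],[0.7,2.5,0,0,0,0,1],[0,0,0,0,0,0,1]]'; python3 go.py .6073 .0438 .07 -11.2; python3 -c "
from h import *
shot('scene','s1');shot('top','t1')"
```

```text
t: 6.72
position: [0.6111, 0.0337, 0.1212]
tcp_rot: [[0.981, -0.195, -0.001], [-0.195, -0.981, -0.004], [0.0, 0.004, -1.0]]
contact_force: [0.6, -0.2, -2.4]
gripper_width: 0.0439
t 6.72 tool d cm [-0.57 -0.94  5.12] rz -0.06 yaw -11.26 tilt [-0.001 -0.004 -1.   ] F [ 0.6 -0.2 -2.4] w 0.0439 j [  3.3  27.7   4.   66.3  -0.2 104.5]
```

View pics/s1.png

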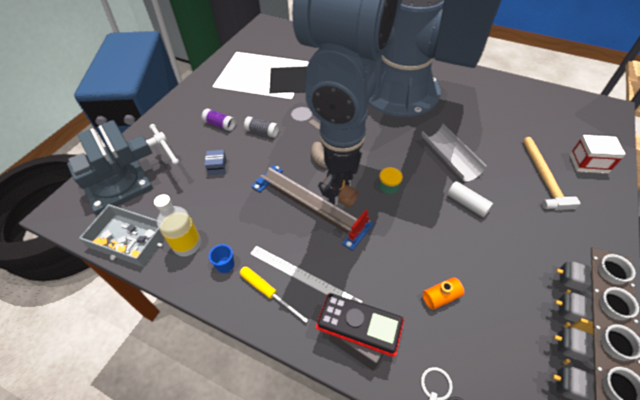

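```bash
python3 -m inch '[[-0.57,-0.94,1.5,0,0,0,1],[0,0,3,0,0,0,1],[0,0,2.5,0,0,0,1],[0,0,0.8,0,0,0,1],[0,0,0,0,0,0,1]]'; python3 go.py .6073 .0438 .0294 -11.2
```

```text
t: 7.45
position: [0.6073, 0.0518, 0.0419]
tcp_rot: [[0.982, -0.187, 0.001], [-0.187, -0.982, -0.002], [0.001, 0.002, -1.0]]
contact_force: [-0.2, -0.4, -1.8]
gripper_width: 0.0437
t 7.45 tool d cm [0.15 0.78 1.25] rz 0.42 yaw -10.78 tilt [ 0.001 -0.002 -1.   ] F [-0.2 -0.4 -1.8] w 0.0437 j [ 4.900e+00  3.050e+01 -3.600e+00  5.590e+01 -1.000e-01  1.057e+02]
```

```bash
python3 -m inch '[[0.15,0.78,0,0,0,0.4,1],[0,0,0,0,0,0,1],[0,0,0,0,0,0,1]]'; python3 go.py .6073 .0438 .0294 -11.2
```

```text
t: 7.82
position: [0.6087, 0.0436, 0.0443]
tcp_rot: [[0.981, -0.194, 0.004], [-0.194, -0.981, -0.002], [0.004, 0.001, -1.0]]
contact_force: [-0.8, -0.8, -2.6]
gripper_width: 0.0435
t 7.83 tool d cm [-0.15  0.    1.49] rz 0.0 yaw -11.2 tilt [ 0.004 -0.002 -1.   ] F [-0.8 -0.8 -2.6] w 0.0435 j [ 4.200e+00  3.030e+01 -3.500e+00  5.600e+01 -1.000e-01  1.054e+02]
```

```bash
python3 -m inch '[[-0.15,0,0.8,0,0,0,1],[0,0,0,0,0,0,1],[0,0,0.4,0,0,0,1],[0,0,0,0,0,0,1]]'; python3 go.py .6073 .0438 .0294 -11.2
```

```text
t: 8.32
position: [0.6073, 0.0439, 0.0316]
tcp_rot: [[0.981, -0.194, 0.004], [-0.194, -0.981, -0.002], [0.004, 0.001, -1.0]]
contact_force: [-1.1, -0.1, -1.9]
gripper_width: 0.0437
t 8.32 tool d cm [0.   0.   0.22] rz -0.01 yaw -11.21 tilt [ 0.004 -0.002 -1.   ] F [-1.1 -0.1 -1.9] w 0.0437 j [ 4.200e+00  3.080e+01 -4.700e+00  5.430e+01 -1.000e-01  1.054e+02]
```

Now slide toward the stop (−y tool), watching force.

```bash
python3 -m inch '[[0,0,0.1,0,0,0,1],[0,-0.3,0,0,0,0,1],[0,0,0,0,0,0,1]]';  python3 -m inch '[[0,-0.2,0,0,0,0,1],[0,0,0,0,0,0,1]]'; python3 -m inch '[[0,-0.15,0,0,0,0,1],[0,0,0,0,0,0,1]]'; python3 go.py .6085 .0497 .0294 -11.2
```

```text
t: 8.7
position: [0.6082, 0.0471, 0.0308]
tcp_rot: [[0.981, -0.194, 0.005], [-0.194, -0.981, -0.002], [0.005, 0.001, -1.0]]
contact_force: [-0.4, 0.4, -2.4]
gripper_width: 0.0439
t: 8.95
position: [0.6086, 0.0492, 0.0308]
tcp_rot: [[0.981, -0.194, 0.005], [-0.194, -0.981, -0.002], [0.005, 0.001, -1.0]]
contact_force: [0.4, 0.0, -2.0]
gripper_width: 0.0441
t: 9.2
position: [0.6089, 0.0508, 0.0309]
tcp_rot: [[0.981, -0.194, 0.005], [-0.194, -0.981, -0.002], [0.005, 0.001, -1.0]]
contact_force: [0.3, 0.6, -2.6]
gripper_width: 0.0436
t 9.2 tool d cm [-0.02  0.12  0.15] rz 0.0 yaw -11.2 tilt [ 0.005 -0.002 -1.   ] F [ 0.3  0.6 -2.6] w 0.0436 j [ 4.80e+00  3.10e+01 -4.40e+00  5.43e+01 -1.00e-01  1.06e+02]
```

```bash
python3 -m inch '[[0,-0.15,0,0,0,0,1],[0,0,0,0,0,0,1]]'|grep -E "pos|force"; python3 -m inch '[[0,-0.15,0,0,0,0,1],[0,0,0,0,0,0,1]]'|grep -E "pos|force";  python3 -c "
from h import *
im=shot('top','t2')
cv2.imwrite('pics/t2c.png',cv2.resize(im[140:220,230:350,::-1],(720,480),interpolation=cv2.INTER_NEAREST))"
```

```text
position: [0.6092, 0.052, 0.0308]
contact_force: [-0.1, -0.6, -1.7]
position: [0.6091, 0.0519, 0.0308]
contact_force: [-0.4, -0.1, -2.5]
```

View pics/t2c.png

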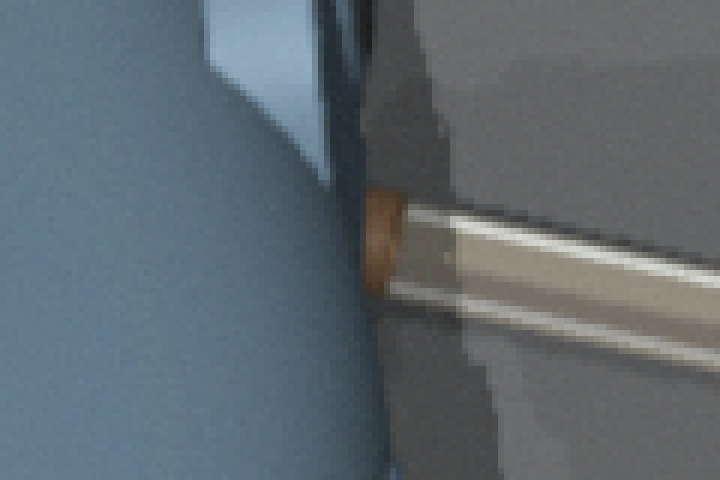

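```bash
python3 -m inch '[[0,-0.2,0,0,0,0,1],[0,0,0,0,0,0,1]]'|grep -E "pos|force"; python3 -m inch '[[0,-0.3,0,0,0,0,1]]'|grep -E "pos|force"
```

```text
position: [0.6091, 0.0517, 0.0308]
contact_force: [0.9, 0.4, -1.8]
position: [0.6092, 0.052, 0.0307]
contact_force: [-5.3, -35.0, 4.1]
```

```bash
python3 -m inch '[[0,0,0,0,0,0,1],[0,0,0.15,0,0,0,1],[0,0,0.1,0,0,0,1],[0,0,0,0,0,0,1]]'|grep -E "pos|force"; python3 -m inch '[[0,0,0.1,0,0,0,1]]'|grep -E "pos|force"
```

```text
position: [0.6105, 0.0514, 0.0295]
contact_force: [-1.0, -4.1, -0.8]
position: [0.6107, 0.0514, 0.0292]
contact_force: [-7.7, -5.6, 21.3]
```

```bash
python3 -m inch '[[0,0,0,0,0,0,1],[0,0,0,0,0,0,-0.7],[0,0,0,0,0,0,-0.7],[0,0,0,0,0,0,-0.7],[0,0,-1,0,0,0,-1],[0,0,-3,0,0,0,-1],[0,0,-4,0,0,0,-1],[0,0,-4,0,0,0,-1]]'; python3 go.py .3904 -.3373 .12 4.74
```

```text
t: 11.75
position: [0.6083, 0.0544, 0.1517]
tcp_rot: [[0.98, -0.198, 0.002], [-0.198, -0.98, -0.015], [0.005, 0.014, -1.0]]
contact_force: [0.6, -0.3, 0.2]
gripper_width: 0.0853
t 11.75 tool d cm [-13.64  42.66   3.69] rz -16.14 yaw -11.4 tilt [ 0.002 -0.015 -1.   ] F [ 0.6 -0.3  0.2] w 0.0853 j [  5.5  26.7   6.9  70.2  -0.8 107. ]
```

```bash
python3 -m inch '[[0,0,0,0.8,-0.3,-8,-1],[0,0,0,0,0,-8,-1],[0,0,0,0,0,0,-1]]'>/dev/null; python3 go.py .3904 -.3373 .12 4.74;  python3 -c "
from h import *
im=shot('scene','s3')"
```

```text
t 12.12 tool d cm [-25.36  37.17   3.6 ] rz 0.24 yaw 4.98 tilt [ 0.007  0.001 -1.   ] F [ 0.   0.1 -0.6] w 0.0853 j [ 5.1 26.5  7.5 70.6  0.  90.1]
```

View pics/s3.png

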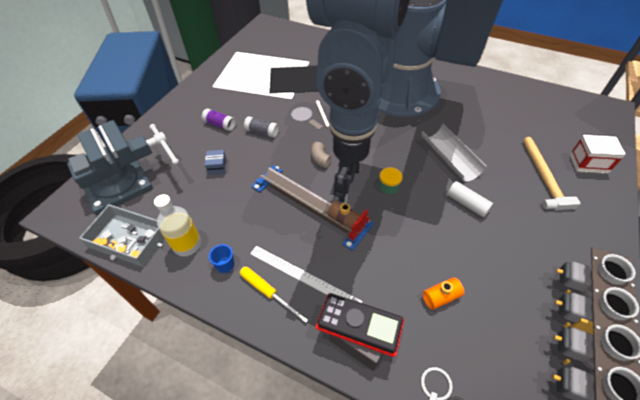

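```bash
python3 -m inch '[[-3,4.6,0,0,0.4,0,-1],[-3.2,4.7,0,0,0,0,-1],[-3.2,4.7,0,0,0,0,-1],[-3.2,4.7,0,0,0,0,-1],[-3.2,4.7,0,0,0,0,-1],[-3.2,4.7,0,0,0,0,-1],[-2.5,3.6,0,0,0,0,-1],[0,0,0,0,0,0,-1]]'>/dev/null; python3 go.py .3904 -.3373 .12 4.74
```

```text
t 13.18 tool d cm [-2.67  4.99  3.46] rz -1.41 yaw 3.33 tilt [ 0.014  0.001 -1.   ] F [ 0.9  0.1 -0.1] w 0.085 j [-35.   13.5 -11.4  64.4   0.5  51.7]
```

```bash
cat >> go.py <<'E'
d=R.T@np.array([0,0,-1.]); print("rx,ry fix deg",np.round(np.degrees([-d[1],d[0]]),2))
E
python3 go.py .3904 -.3373 .12 4.74|tail -1
python3 -m inch '[[-2.6,5,2,0,-0.8,-1.4,-1],[0,0,0,0,0,0,-1],[0,0,0,0,0,0,-1]]'>/dev/null; python3 go.py .3904 -.3373 .07 4.74
```

```text
rx,ry fix deg [-0.03 -0.82]
t 13.55 tool d cm [-0.13 -0.01  6.46] rz -0.31 yaw 4.43 tilt [ 0.001  0.001 -1.   ] F [ 0.4  0.6 -0.2] w 0.0855 j [-40.8  16.3 -10.8  62.9   0.1  44.8]
rx,ry fix deg [-0.03 -0.06]
```

```bash
python3 -m inch '[[-0.13,0,3,0,0,-0.3,-1],[0,0,3,0,0,0,-1],[0,0,3,0,0,0,-1],[0,0,2,0,0,0,-1],[0,0,0,0,0,0,-1],[0,0,0,0,0,0,-1]]'>/dev/null; python3 go.py .3904 -.3373 .004 4.74
```

```text
t 14.3 tool d cm [-0.63  0.44  2.1 ] rz 0.1 yaw 4.84 tilt [ 0.006 -0.001 -1.   ] F [-0.4 -0.4 -0.5] w 0.0854 j [-40.1  21.6 -20.6  47.5   0.1  45.1]
rx,ry fix deg [ 0.1  -0.31]
```

```bash
python3 -m inch '[[-0.55,0.44,0.8,0,-0.3,0,-1],[0,0,0.6,0,0,0,-1],[0,0,0,0,0,0,-1]]'>/dev/null; python3 go.py .3904 -.3373 .004 4.74
```

```text
t 14.68 tool d cm [-0.14 -0.1   0.78] rz 0.09 yaw 4.83 tilt [ 0.002 -0.004 -1.   ] F [-1.2  0.  -0.2] w 0.0854 j [-40.7  22.6 -21.3  45.8  -0.1  44.4]
rx,ry fix deg [ 0.22 -0.1 ]
```

```bash
python3 -m inch '[[-0.14,-0.1,0.7,0.2,0,0,-0.5],[0,0,0,0,0,0,-0.3],[0,0,0,0,0,0,1],[0,0,0,0,0,0,1],[0,0,0,0,0,0,1],[0,0,0,0,0,0,1],[0,0,0,0,0,0,1]]'>/dev/null; python3 go.py .3904 -.3373 .004 4.74
```

```text
t 15.55 tool d cm [-0.   -0.01  0.1 ] rz 0.07 yaw 4.81 tilt [ 0.002 -0.    -1.   ] F [-0.2  0.  -1.3] w 0.0436 j [-40.9  23.  -21.9  45.    0.1  44.3]
rx,ry fix deg [ 0.02 -0.12]
```

```bash
python3 -m inch '[[0,0,-4,0,0,0,1],[0,0,-4,0,0,0,1],[0,0,-4,0,0,8,1],[0,0,-1,0,0,8,1],[0,0,0,0,0,0,1]]'>/dev/null; python3 go.py .5907 -.0466 .12 -11.2
```

```text
t 16.18 tool d cm [ 13.9  -32.46   1.87] rz -0.35 yaw -11.55 tilt [ 0.001  0.001 -1.   ] F [ 0.   0.4 -2.1] w 0.0438 j [-40.9  16.  -10.7  63.3   0.1  60.7]
rx,ry fix deg [-0.07 -0.03]
```

```bash
python3 -m inch '[[1.8,-4.2,0,0,0,0,1],[1.8,-4.2,0,0,0,0,1],[1.8,-4.2,0,0,0,0,1],[1.8,-4.2,0,0,0,0,1],[1.8,-4.2,0,0,0,0,1],[1.8,-4.2,0,0,0,0,1],[1,-2,0,0,0,0,1],[0,0,0,0,0,0,1]]'>/dev/null; python3 go.py .5907 -.0466 .09 -11.2
```

```text
t 17.18 tool d cm [ 2.5  -4.19  4.03] rz 1.32 yaw -9.88 tilt [-0.008  0.003 -1.   ] F [-0.9 -1.  -1.9] w 0.0436 j [-8.6 22.4 -2.8 65.3  0.1 91.3]
rx,ry fix deg [-0.11  0.47]
```

```bash
python3 -m inch '[[2.4,-3.8,1,0,0.4,1.3,1],[0,0,0,0,0,0,1],[0,0,2,0,0,0,1],[0,0,0,0,0,0,1]]'>/dev/null; python3 go.py .5907 -.0466 .06 -11.2
```

```text
t 17.68 tool d cm [ 0.25 -0.6   3.72] rz 0.39 yaw -10.81 tilt [-0.005  0.001 -1.   ] F [ 0.5 -0.1 -1.8] w 0.0439 j [-5.1 26.2 -2.  62.1  0.1 95.7]
rx,ry fix deg [-0.03  0.3 ]
```

```bash
python3 -m inch '[[0.2,-0.4,2.2,0,0.3,0.4,1],[0,0,1.8,0,0,0,1],[0,0,1,0,0,0,1],[0,0,0,0,0,0,1]]'>/dev/null; python3 go.py .5907 -.0466 .0305 -11.2
```

```text
t 18.18 tool d cm [-0.   -0.5   1.82] rz 0.03 yaw -11.17 tilt [ 0.002 -0.    -1.   ] F [-0.3  0.6 -1.3] w 0.0436 j [-5.  28.2 -6.3 55.4 -0.  96.2]
rx,ry fix deg [-0.   -0.13]
```

```bash
python3 -m inch '[[0,-0.3,1,0,0,0,1],[0,0,0.4,0,0,0,1],[0,0,0,0,0,0,1]]'>/dev/null; python3 go.py .5907 -.0466 .0305 -11.2;python3 -c "
from h import *
im=shot('scene','s4')
cv2.imwrite('pics/s4c.png',cv2.resize(im[150:260,240:400,::-1],(800,550),interpolation=cv2.INTER_NEAREST))"
```

```text
t 18.55 tool d cm [-0.08 -0.19  0.47] rz 0.05 yaw -11.15 tilt [ 0.004 -0.001 -1.   ] F [-0.1 -1.4 -1.4] w 0.0439 j [-4.7 28.9 -7.3 53.6 -0.  96.5]
rx,ry fix deg [-0.01 -0.23]
```

View pics/s4c.png

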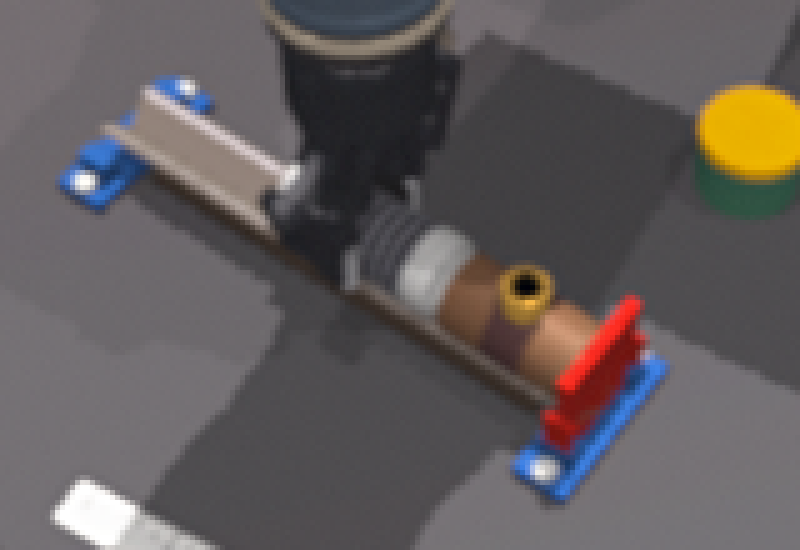

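```bash
python3 -m inch '[[0,0,0.35,0,-0.2,0,1],[0,-0.3,0,0,0,0,1],[0,0,0,0,0,0,1]]'|grep -E "pos|force"; python3 -m inch '[[0,-0.3,0,0,0,0,1],[0,0,0,0,0,0,1]]'|grep -E "pos|force"; python3 -m inch '[[0,-0.3,0,0,0,0,1]]'|grep -E "pos|force"; python3 go.py .5923 -.0388 .0305 -11.2
```

```text
position: [0.5921, -0.0454, 0.032]
contact_force: [-0.5, -0.1, -2.5]
position: [0.5928, -0.0422, 0.0321]
contact_force: [-0.7, -0.4, -1.1]
position: [0.593, -0.0413, 0.0321]
contact_force: [-5.4, -30.4, 1.4]
t 19.35 tool d cm [-0.11 -0.24  0.16] rz -0.02 yaw -11.22 tilt [ 0.    -0.004 -1.   ] F [ -5.4 -30.4   1.4] w 0.0437 j [-3.9 29.4 -7.  53.6 -0.2 97.4]
rx,ry fix deg [ 0.24 -0.07]
```

Butted. Seat it and release.

```bash
python3 -m inch '[[0,0,0,0,0,0,1],[0,-0.05,0.15,0,0,0,1],[0,0,0.1,0,0,0,1]]'|grep -E "pos|force";  python3 -m inch '[[0,0,0.1,0,0,0,1]]'|grep -E "pos|force"; python3 go.py .5923 -.0388 .0305 -11.2
```

```text
position: [0.5931, -0.0417, 0.031]
contact_force: [-12.7, -0.4, 25.2]
position: [0.5931, -0.0417, 0.031]
contact_force: [-9.2, -1.3, 16.8]
t 19.85 tool d cm [-0.13 -0.27  0.05] rz -0.05 yaw -11.25 tilt [ 0.002 -0.006 -1.   ] F [-9.2 -1.3 16.8] w 0.0437 j [-3.8 29.4 -7.2 53.3 -0.3 97.4]
rx,ry fix deg [ 0.33 -0.17]
```

```bash
python3 -m inch '[[0,0,0,0,0,0,1],[0,0,0,0,0,0,-0.7],[0,0,0,0,0,0,-0.7],[0,0,0,0,0,0,-0.7],[0,0,-1,0,0,0,-1],[0,0,-3,0,0,0,-1],[0,0,-4,0,0,0,-1],[0,0,-4,0,0,0,-1]]'>/dev/null; python3 go.py .3993 .3297 .15 -18.7;  python3 -c "
from h import *
im=shot('scene','s5')
cv2.imwrite('pics/s5c.png',cv2.resize(im[150:260,240:400,::-1],(800,550),interpolation=cv2.INTER_NEAREST))"
```

```text
t 20.85 tool d cm [-26.03 -32.55   0.22] rz 7.48 yaw -11.22 tilt [-0.002 -0.005 -1.   ] F [ 0.7 -0.2  0.4] w 0.0857 j [-3.7 24.6  4.  69.5 -0.3 97.5]
rx,ry fix deg [0.3  0.07]
```

View pics/s5c.png

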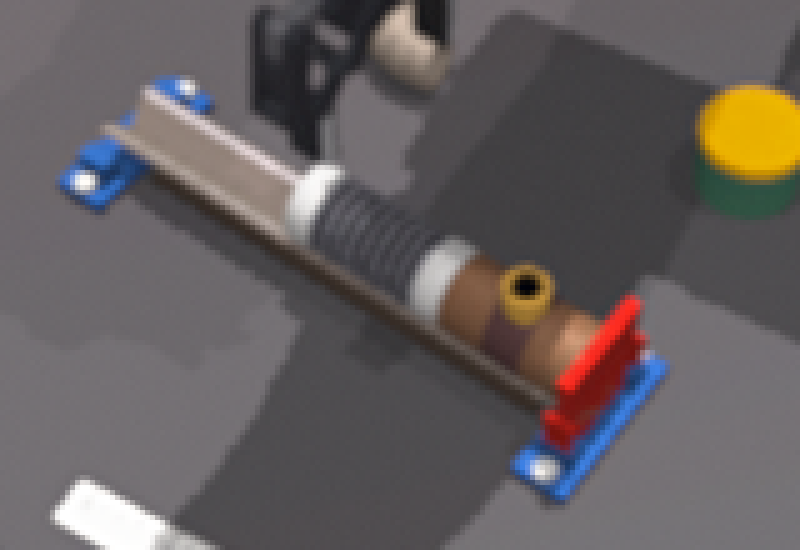

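Both are seated and butted. Next the plain tube.

```bash
python3 -m inch '[[-4.2,-5.2,0,0.3,0,0,-1],[-4.2,-5.2,0,0,0,0,-1],[-4.2,-5.2,0,0,0,0,-1],[-4.2,-5.2,0,0,0,0,-1],[-4.2,-5.2,0,0,0,0,-1],[-3,-3.8,0,0,0,0,-1],[0,0,0,0,0,7,-1],[0,0,0,0,0,0,-1]]'>/dev/null; python3 go.py .3993 .3297 .10 -18.7
```

```text
t 21.9 tool d cm [-3.75 -3.13  6.29] rz 0.33 yaw -18.37 tilt [ 0.016  0.004 -1.   ] F [-0.5 -0.3  0.6] w 0.0855 j [ 34.4  14.2  -9.4  65.6  -0.3 142.8]
rx,ry fix deg [-0.48 -0.78]
```

```bash
python3 -m inch '[[-3.7,-3.1,3,-0.5,-0.8,0.3,-1],[0,0,2,0,0,0,-1],[0,0,0,0,0,0,-1],[0,0,0,0,0,0,-1]]'>/dev/null; python3 go.py .3993 .3297 .06 -18.7
```

```text
t 22.4 tool d cm [-0.14  0.03  5.4 ] rz 0.39 yaw -18.31 tilt [ 0.002  0.002 -1.   ] F [ 0.2 -0.6  0.1] w 0.0855 j [ 39.4  17.2 -12.7  60.    0.  147.7]
rx,ry fix deg [-0.13 -0.06]
```

```bash
python3 -m inch '[[-0.14,0,3,0,0,0.4,-1],[0,0,2.5,0,0,0,-1],[0,0,2,0,0,0,-1],[0,0,0,0,0,0,-1],[0,0,0,0,0,0,-1]]'>/dev/null; python3 go.py .3993 .3297 .005 -18.7
```

```text
t 23.02 tool d cm [-0.45  0.23  3.8 ] rz -0.06 yaw -18.76 tilt [ 0.008  0.007 -1.   ] F [-0.8 -0.7  0.3] w 0.0852 j [ 39.2  20.7 -18.9  49.7   0.  148. ]
rx,ry fix deg [-0.53 -0.31]
```

```bash
python3 -m inch '[[-0.4,0.2,1.5,-0.5,-0.3,0,-1],[0,0,1.0,0,0,0,-1],[0,0,0,0,0,0,-1],[0,0,0,0,0,0,-1]]'>/dev/null; python3 go.py .3993 .3297 .005 -18.7
```

```text
t 23.52 tool d cm [-0.08  0.07  1.28] rz -0.05 yaw -18.75 tilt [ 0.001  0.001 -1.   ] F [ 0.5 -0.5 -0.5] w 0.0849 j [ 39.5  22.4 -20.6  46.9   0.  148.3]
rx,ry fix deg [-0.09 -0.05]
```

```bash
python3 -m inch '[[-0.08,0.05,0.9,0,0,0,-0.5],[0,0,0.3,0,0,0,-0.4],[0,0,0,0,0,0,1],[0,0,0,0,0,0,1],[0,0,0,0,0,0,1],[0,0,0,0,0,0,1],[0,0,0,0,0,0,1]]'>/dev/null; python3 go.py .3993 .3297 .005 -18.7
```

```text
t 24.4 tool d cm [-0.01  0.04  0.05] rz -0.04 yaw -18.74 tilt [ 0.002  0.002 -1.   ] F [-0.9 -0.1  0.3] w 0.0439 j [ 39.6  23.2 -21.6  45.1  -0.  148.3]
rx,ry fix deg [-0.12 -0.08]
```

```bash
python3 -m inch '[[0,0,-4,0,0,0,1],[0,0,-4,0,0,0,1],[0,0,-4,0,0,-7.5,1],[0,0,-2,0,0,0,1],[0,0,0,0,0,0,1]]'>/dev/null; python3 go.py .5707 -.1545 .14 -11.2
```

```text
t 25.02 tool d cm [26.13 44.2   0.85] rz 0.19 yaw -11.01 tilt [ 0.  0. -1.] F [ 0.3  0.5 -3.1] w 0.0438 j [ 39.6  15.9  -9.3  64.8  -0.  140.6]
rx,ry fix deg [-0.01 -0.01]
```

```bash
python3 -m inch '[[2.9,5,0,0,0,0.2,1],[2.9,5,0,0,0,0,1],[2.9,5,0,0,0,0,1],[2.9,5,0,0,0,0,1],[2.9,5,0,0,0,0,1],[2.9,5,0,0,0,0,1],[2.9,5,0,0,0,0,1],[2.9,4,0,0,0,0,1]]'>/dev/null; python3 -m inch '[[0,0,0,0,0,0,1]]' >/dev/null; python3 go.py .5707 -.1545 .11 -11.2
```

```text
t 26.15 tool d cm [2.8  3.81 2.53] rz 0.03 yaw -11.17 tilt [-0.011 -0.    -1.   ] F [-0.4  1.1 -2.4] w 0.0434 j [-11.4  22.   -2.6  66.   -0.1  89.8]
rx,ry fix deg [0.13 0.61]
```

```bash
python3 -m inch '[[2.8,3.8,0.5,0.1,0.6,0,1],[0,0,1,0,0,0,1],[0,0,1,0,0,0,1],[0,0,0,0,0,0,1],[0,0,0,0,0,0,1]]'>/dev/null; python3 go.py .5707 -.1545 .07 -11.2
```

```text
t 26.77 tool d cm [0.25 0.19 3.48] rz 0.11 yaw -11.09 tilt [-0.006  0.002 -1.   ] F [-0.7  0.1 -2. ] w 0.0437 j [-15.   25.8  -1.4  63.1   0.   86.1]
rx,ry fix deg [-0.04  0.36]
```

```bash
python3 -m inch '[[0.25,0.2,2.2,0,0.4,0.1,1],[0,0,2,0,0,0,1],[0,0,1,0,0,0,1],[0,0,0,0,0,0,1]]'>/dev/null; python3 go.py .5707 -.1545 .031 -11.2
```

```text
t 27.27 tool d cm [-0.11  0.16  2.28] rz 0.15 yaw -11.05 tilt [ 0.004 -0.    -1.   ] F [-0.3  0.3 -1.4] w 0.0439 j [-15.   27.8  -6.1  55.9   0.1  86. ]
rx,ry fix deg [-0.04 -0.24]
```

```bash
python3 -c "
from h import *
im=shot('scene','s6')
cv2.imwrite('pics/s6c.png',cv2.resize(im[150:260,240:400,::-1],(800,550),interpolation=cv2.INTER_NEAREST))"
```

```text
(no output)
```

View pics/s6c.png

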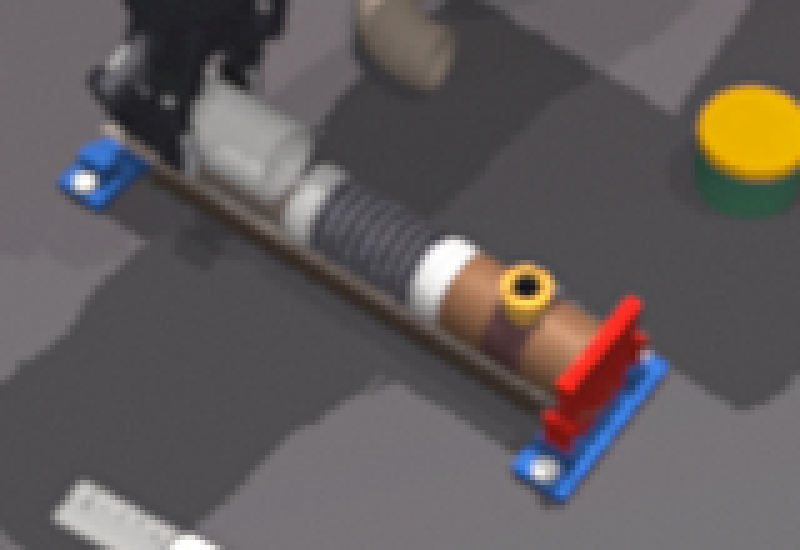

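```bash
python3 -m inch '[[-0.1,0.1,1.2,0,-0.2,0.1,1],[0,0,0.5,0,0,0,1],[0,0,0.2,0,0,0,1],[0,0,0,0,0,0,1]]'>/dev/null; python3 go.py .5727 -.1447 .031 -11.2
```

```text
t 27.82 tool d cm [-0.1  -0.95  0.43] rz 0.04 yaw -11.16 tilt [ 0.003 -0.    -1.   ] F [ 0.1  0.4 -2. ] w 0.0437 j [-15.1  28.9  -7.3  53.6   0.   86. ]
rx,ry fix deg [-0.03 -0.17]
```

```bash
python3 -m inch '[[0,0,0.28,0,0,0,1],[0,-0.5,0,0,0,0,1],[0,0,0,0,0,0,1]]'|grep -E "pos|force"; python3 -m inch '[[0,-0.3,0,0,0,0,1],[0,0,0,0,0,0,1]]'|grep -E "pos|force"; python3 -m inch '[[0,-0.2,0,0,0,0,1]]'|grep -E "pos|force"; python3 go.py .5727 -.1447 .031 -11.2
```

```text
position: [0.573, -0.1495, 0.0331]
contact_force: [-0.3, 0.9, -0.9]
position: [0.5736, -0.1463, 0.0331]
contact_force: [-1.0, 0.8, 0.3]
position: [0.5739, -0.1444, 0.033]
contact_force: [-1.3, -1.1, -0.9]
t 28.57 tool d cm [-0.12  0.05  0.2 ] rz 0.02 yaw -11.18 tilt [ 0.004 -0.001 -1.   ] F [-1.3 -1.1 -0.9] w 0.0437 j [-14.1  28.9  -7.6  53.3   0.   87. ]
rx,ry fix deg [-0.01 -0.21]
```

```bash
for i in 1 ; do python3 -m inch '[[0,-0.2,0,0,0,0,1]]'|grep -E "pos|force"; python3 -m inch '[[0,-0.2,0,0,0,0,1]]'|grep -E "pos|force"; python3 -m inch '[[0,-0.2,0,0,0,0,1]]'|grep -E "pos|force"; done
```

```text
position: [0.5743, -0.1425, 0.033]
contact_force: [-2.0, -0.4, -0.6]
position: [0.5747, -0.1404, 0.033]
contact_force: [-1.5, -1.2, -0.6]
position: [0.5749, -0.1397, 0.033]
contact_force: [-5.6, -18.7, -1.8]
```

```bash
python3 -m inch '[[0,0,0,0,0,0,1],[0,-0.05,0.15,0,0,0,1],[0,0,0.1,0,0,0,1]]'|grep -E "pos|force";  python3 -m inch '[[0,0,0.1,0,0,0,1]]'|grep -E "pos|force"; python3 go.py .5727 -.1447 .031 -11.2
```

```text
position: [0.5748, -0.1401, 0.0328]
contact_force: [-10.0, 1.6, 15.9]
position: [0.5748, -0.14, 0.0328]
contact_force: [-8.7, 0.4, 15.5]
t 29.45 tool d cm [-0.12  0.5   0.18] rz -0.08 yaw -11.28 tilt [ 0.004 -0.006 -1.   ] F [-8.7  0.4 15.5] w 0.0438 j [-13.5  28.8  -7.8  53.   -0.3  87.7]
rx,ry fix deg [ 0.3  -0.31]
```

```bash
python3 -m inch '[[-0.2,0,0,0,0,0,1],[-0.05,0,0.15,0,0,0,1],[0,0,0.1,0,0,0,1]]'|grep -E "pos|force"; python3 -m inch '[[0,0,0,0,0,0,1],[0,0,0,0,0,0,-0.7],[0,0,0,0,0,0,-0.7],[0,0,0,0,0,0,-0.7],[0,0,-1,0,0,0,-1],[0,0,-3,0,0,0,-1],[0,0,-4,0,0,0,-1],[0,0,-4,0,0,0,-1]]'>/dev/null; python3 go.py .5792 -.3765 .15 31;  python3 -c "
from h import *
im=shot('scene','s7')
cv2.imwrite('pics/s7c.png',cv2.resize(im[150:260,240:400,::-1],(800,550),interpolation=cv2.INTER_NEAREST))"
```

```text
position: [0.5731, -0.1397, 0.031]
contact_force: [-8.5, 0.0, 18.1]
t 30.82 tool d cm [ 5.5  23.24  0.41] rz -42.25 yaw -11.25 tilt [ 0.001 -0.004 -1.   ] F [-0.5 -0.7  0.1] w 0.0855 j [-13.5  23.7   2.6  68.7  -0.2  87.8]
rx,ry fix deg [ 0.22 -0.12]
```

View pics/s7c.png

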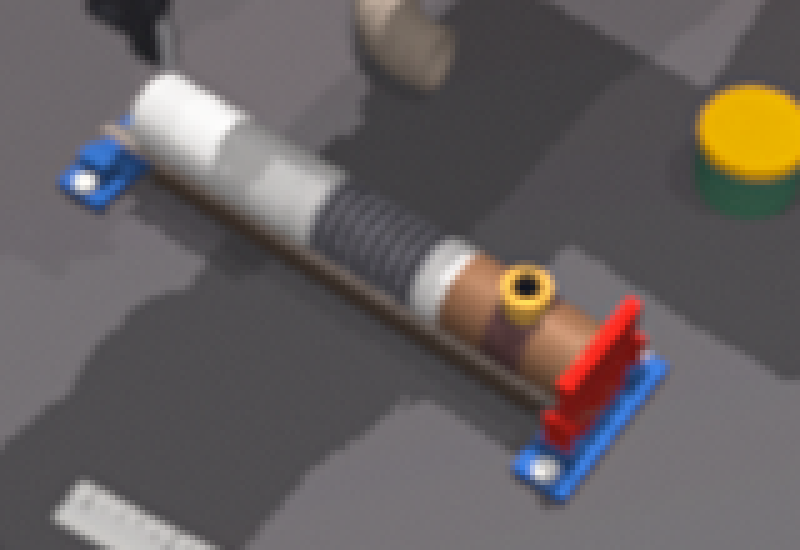

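```bash
python3 -m inch '[[0,0,0,0.2,-0.1,-10.5,-1],[0,0,0,0,0,-10.5,-1],[0,0,0,0,0,-10.5,-1],[0,0,0,0,0,-10.5,-1],[0,0,0,0,0,0,-1]]'>/dev/null; python3 go.py .5792 -.3765 .12 31
```

```text
t 31.5 tool d cm [-12.13  20.48   4.45] rz 0.73 yaw 31.73 tilt [ 0.013 -0.003 -1.   ] F [-1.   0.2  0.4] w 0.0851 j [-13.6  23.3   3.5  69.4  -0.   44.7]
rx,ry fix deg [ 0.54 -0.52]
```

```bash
python3 -m inch '[[-2.4,4,0,0.5,-0.5,0.7,-1],[-2.4,4,0,0,0,0,-1],[-2.4,4,0,0,0,0,-1],[-2.4,4,0,0,0,0,-1],[-1.2,2,0,0,0,0,-1],[0,0,0,0,0,0,-1],[0,0,0,0,0,0,-1]]'>/dev/null; python3 go.py .5792 -.3765 .09 31
python3 -c "
from h import *
im=shot('top','t8')
cv2.imwrite('pics/t8c.png',cv2.resize(im[140:260,240:440,::-1],(800,480),interpolation=cv2.INTER_NEAREST))"
```

```text
t 32.38 tool d cm [-0.61  2.27  7.55] rz -1.82 yaw 29.18 tilt [ 0.002 -0.    -1.   ] F [0.5 0.6 0.5] w 0.0852 j [-31.7  34.4  21.5  76.9   0.1  29.1]
rx,ry fix deg [ 0.08 -0.11]
```

View pics/t8c.png

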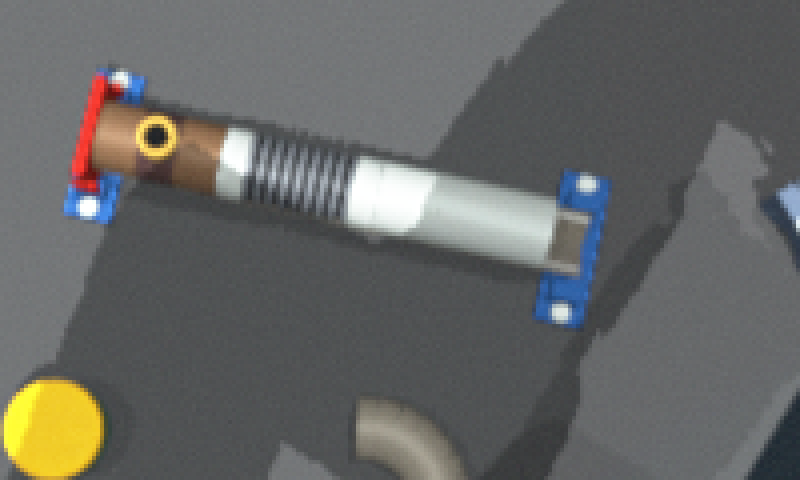

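```bash
python3 -c "
from h import *
u=np.array([.1943,.9809])
e=lambda c:np.array([240+(c[0]+.5)/4-.5,140+(c[1]+.5)/4-.5])
n=np.array([-.981,.1943])
E=ray('top',e((556,237)),.055)[0];print('end',E,E[:2]@u,E[:2]@n,'centre',E[:2]+.055*u)
B=ray('top',e((155,136)),.0845)[0];print('boss',B,B[:2]@u,B[:2]@n)
print('stop s .211; predicted plain s',B[:2]@u-.195)
"
```

```text
end [ 0.55703811 -0.19974914  0.055     ] -0.08770142223350952 -0.5852656468709642 centre [ 0.56772461 -0.14579964]
boss [0.60909209 0.04985536 0.0845    ] 0.16724971632064592 -0.5878324412578532
stop s .211; predicted plain s -0.027750283679354087
```

```bash
python3 -m inch '[[-0.6,2.2,1.5,0,0,-1.8,-1],[0,0,2,0,0,0,-1],[0,0,0,0,0,0,-1],[0,0,0,0,0,0,-1]]'>/dev/null; python3 go.py .5792 -.3765 .015 31
```

```text
t 32.92 tool d cm [-0.36  0.24 11.72] rz 0.09 yaw 31.09 tilt [ 0.004 -0.001 -1.   ] F [-0.2 -1.3  0.4] w 0.0854 j [-32.7  36.9  20.9  73.8   0.1  26.2]
rx,ry fix deg [ 0.18 -0.17]
```

```bash
python3 -m inch '[[-0.36,0.24,3,0.1,-0.1,0,-1],[0,0,3,0,0,0,-1],[0,0,1.5,0,0,0,-1],[0,0,0,0,0,0,-1],[0,0,0,0,0,0,-1]]'>/dev/null; python3 go.py .5792 -.3765 .015 31;python3 -c "
from h import *
im=shot('scene','s9')
cv2.imwrite('pics/s9c.png',cv2.resize(im[90:200,150:310,::-1],(800,550),interpolation=cv2.INTER_NEAREST))"
```

```text
t 33.55 tool d cm [-0.26 -0.15  4.65] rz 0.14 yaw 31.14 tilt [ 0.008 -0.004 -1.   ] F [-0.4 -0.7 -0.1] w 0.0854 j [-32.9  38.8  13.9  64.6   0.   26. ]
rx,ry fix deg [ 0.45 -0.26]
```

View pics/s9c.png

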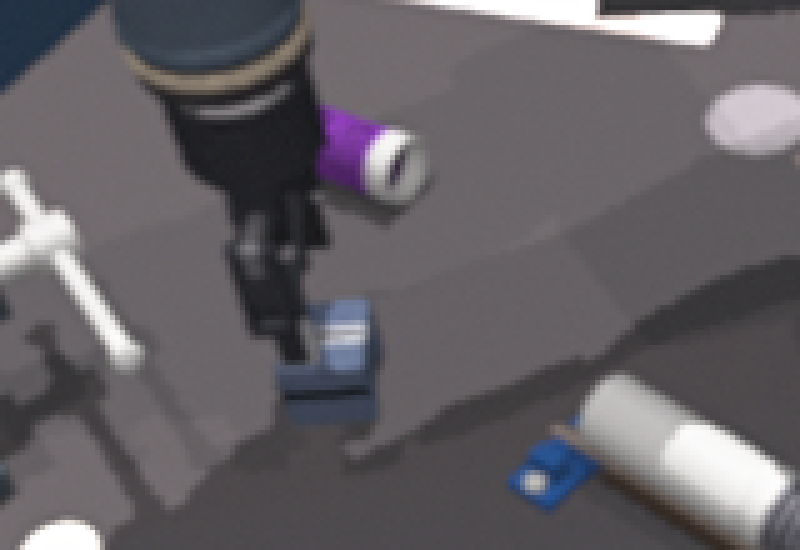

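```bash
python3 -c "
from h import *
o=observe();p=o['position'];x=o['tcp_rot'][:,0];print(p)
for z in(.0615,.072):
  for s in(-1,1):
    P=p+s*.0427*x;P[2]=z;q=proj('scene',P)[0];print(z,s,P[:2],(q-[150,90])*5)
v=np.array([.5792,-.3765,.045]);print('vb top',(proj('scene',v)[0]-[150,90])*5)
im=cv2.cvtColor(cv2.imread('pics/scene0.png'),cv2.COLOR_BGR2HSV)
raw=cv2.imread('pics/scene0.png').astype(int)
m=(raw[...,1]>150).astype(np.uint8)*255
print('line in scene',rect('scene',m,(200,145,230,175),.045))
cv2.imwrite('pics/v0.png',cv2.resize(raw[140:180,190:240].astype(np.uint8),(750,600),interpolation=cv2.INTER_NEAREST))
"
```

```text
[ 0.58189024 -0.37627775  0.06161367]
0.0615 -1 [ 0.54534237 -0.39835727] [317.60189929 263.83788724]
0.0615 1 [ 0.61843812 -0.35419824] [305.69402048 371.274573  ]
0.072 -1 [ 0.54534237 -0.39835727] [313.30524338 250.90855232]
0.072 1 [ 0.61843812 -0.35419824] [301.09111601 358.54331028]
vb top [321.05238106 332.86592914]
line in scene (array([ 0.5806521 , -0.37794644]), array([49.95452881, 22.01033211]), -59.109073638916016)
```

View pics/v0.png

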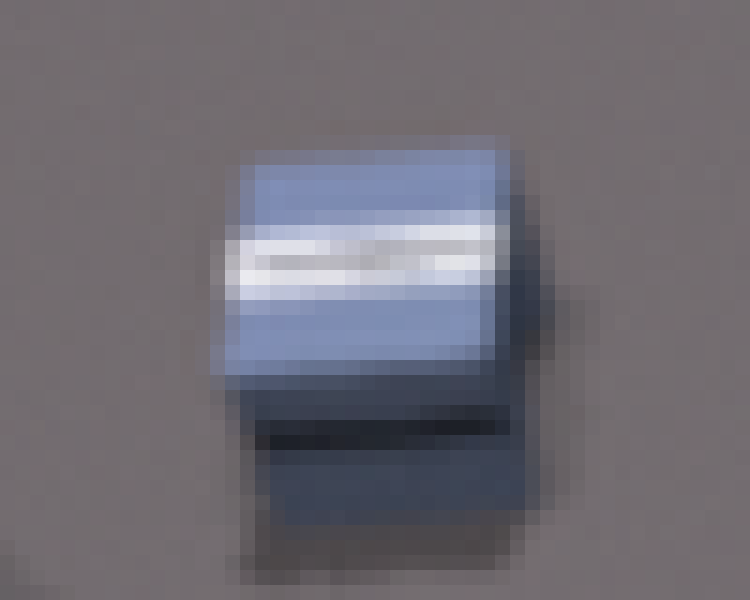

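```bash
python3 -m inch '[[-0.2,0,1,0.4,-0.2,0.1,-1],[0,0,1.2,0,0,0,-1],[0,0,1,0,0,0,-1],[0,0,0,0,0,0,-1]]'|grep force; python3 go.py .580 -.377 .015 31
```

```text
contact_force: [-0.8, 0.5, 1.1]
t 34.1 tool d cm [-0.   -0.09  1.31] rz 0.02 yaw 31.02 tilt [ 0.002 -0.    -1.   ] F [-0.8  0.5  1.1] w 0.0853 j [-33.1  40.4  11.8  61.3   0.   25.9]
rx,ry fix deg [ 0.07 -0.07]
```

```bash
python3 -m inch '[[0,-0.1,0.8,0,0,0,-1],[0,0,0.4,0,0,0,-1],[0,0,0,0,0,0,1],[0,0,0,0,0,0,1],[0,0,0,0,0,0,1],[0,0,0,0,0,0,1],[0,0,0,0,0,0,1]]'|grep force; python3 go.py .580 -.377 .015 31
```

```text
contact_force: [0.4, 0.4, -1.7]
t 34.98 tool d cm [-0.03 -0.01  0.1 ] rz 0.03 yaw 31.03 tilt [ 0.002 -0.001 -1.   ] F [ 0.4  0.4 -1.7] w 0.0547 j [-33.   40.8  10.7  59.7   0.   26. ]
rx,ry fix deg [ 0.11 -0.1 ]
```

```bash
python3 -m inch '[[0,0,-3,0,0,0,1],[0,0,-4,0,0,0,1],[0,0,-4,0,0,0,1],[0,0,-3,0,0,0,1],[0,0,0,0,0,0,1]]'|grep force; python3 -m inch '[[0,0,0,0,0,10.5,1],[0,0,0,0,0,10.5,1],[0,0,0,0,0,10.5,1],[0,0,0,0,0,10.5,1],[0,0,0,0,0,0,1]]'|grep force; python3 go.py .571 -.1437 .13 -11.2
```

```text
contact_force: [-0.5, 0.5, -6.7]
contact_force: [-0.2, 0.2, -6.9]
t 36.23 tool d cm [ -5.14 -22.41   1.78] rz -0.74 yaw -11.94 tilt [-0.013  0.009 -1.   ] F [-0.2  0.2 -6.9] w 0.0554 j [-33.   37.5  23.8  77.3   0.   68.9]
rx,ry fix deg [-0.37  0.85]
```

```bash
python3 -m inch '[[-1.2,-5,0,-0.4,0.8,-0.7,1],[-1.2,-5,0,0,0,0,1],[-1.2,-5,0,0,0,0,1],[-1,-4,0,0,0,0,1],[0,0,0,0,0,0,1],[0,0,0,0,0,0,1]]'|grep force;  python3 go.py .571 -.1437 .11 -11.2
```

```text
contact_force: [-0.6, -0.3, -6.5]
t 36.98 tool d cm [ 0.35 -2.95  2.83] rz 1.63 yaw -9.57 tilt [-0.008  0.003 -1.   ] F [-0.6 -0.3 -6.5] w 0.055 j [-17.   24.9   2.1  67.7   0.   82.6]
rx,ry fix deg [-0.08  0.48]
```

```bash
python3 -m inch '[[0.35,-2.95,1,0,0.5,1.6,1],[0,0,0.5,0,0,0,1],[0,0,0,0,0,0,1],[0,0,0,0,0,0,1]]'|grep force;  python3 go.py .571 -.1437 .09 -11.2
```

```text
contact_force: [0.4, -0.4, -7.4]
t 37.48 tool d cm [-0.04 -0.28  3.15] rz 0.15 yaw -11.05 tilt [-0.     0.001 -1.   ] F [ 0.4 -0.4 -7.4] w 0.0551 j [-14.4  25.   -0.1  64.9   0.   86.6]
rx,ry fix deg [-0.04  0.04]
```

```bash
python3 -m inch '[[0,-0.28,1.5,0,0,0.15,1],[0,0,1.5,0,0,0,1],[0,0,0,0,0,0,1],[0,0,0,0,0,0,1]]'|grep force;  python3 go.py .571 -.1437 .075 -11.2
```

```text
contact_force: [0.2, -0.3, -6.0]
t 37.98 tool d cm [-0.02 -0.09  1.39] rz -0.05 yaw -11.25 tilt [-0.001  0.001 -1.   ] F [ 0.2 -0.3 -6. ] w 0.0548 j [-14.2  26.2  -3.2  60.7   0.   87. ]
rx,ry fix deg [-0.03  0.08]
```

```bash
python3 -m inch '[[0,-0.1,0.6,0,0,0,1],[0,0,0.3,0,0,0,1],[0,0,0,0,0,0,1]]'|grep force;  python3 go.py .571 -.1437 .075 -11.2; python3 -c "
from h import *
im=shot('scene','s10')
cv2.imwrite('pics/s10c.png',cv2.resize(im[130:240,220:380,::-1],(800,550),interpolation=cv2.INTER_NEAREST))"
```

```text
contact_force: [-0.3, 0.5, -6.6]
t 38.35 tool d cm [-0.06  0.02  0.48] rz -0.04 yaw -11.24 tilt [-0.     0.001 -1.   ] F [-0.3  0.5 -6.6] w 0.0554 j [-14.1  26.6  -4.   59.4   0.   87.1]
rx,ry fix deg [-0.03  0.03]
```

View pics/s10c.png

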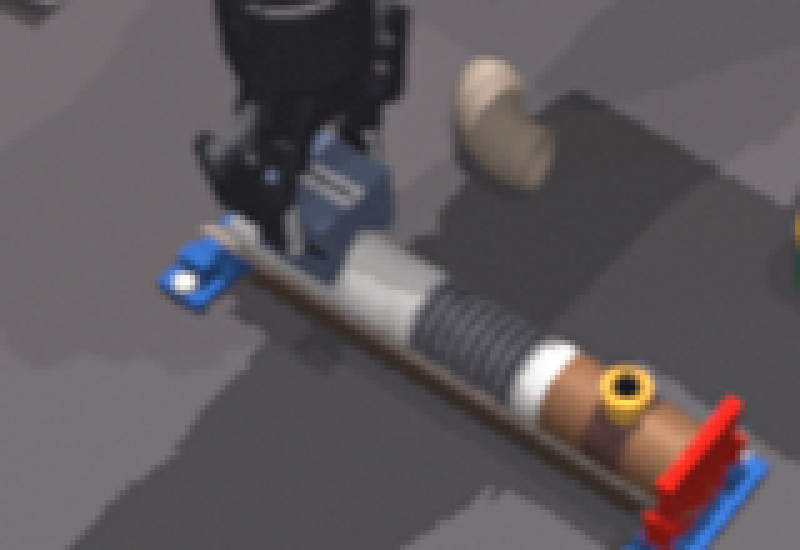

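Aligned over the plain tube. Lower to contact.

```bash
python3 -m inch '[[-0.05,0,0.3,0,0,0,1],[0,0,0,0,0,0,1]]'|grep -E "pos|force"; python3 -m inch '[[0,0,0.15,0,0,0,1],[0,0,0,0,0,0,1]]'|grep -E "pos|force"; python3 -m inch '[[0,0,0.15,0,0,0,1]]'|grep -E "pos|force"
```

```text
position: [0.5713, -0.1435, 0.0769]
contact_force: [-0.3, -0.3, -5.4]
position: [0.5715, -0.1436, 0.0756]
contact_force: [0.0, -0.4, -6.4]
position: [0.572, -0.1437, 0.0747]
contact_force: [-6.6, 1.8, 21.7]
```

```bash
python3 -m inch '[[-0.1,0,0,0,0,0,1],[0,0,0.05,0,0,0,1],[0,0,0,0,0,0,1]]'|grep -E "pos|force"; python3 -m inch '[[0,0,0,0,0,0,0.1],[0,0,0,0,0,0,-0.3],[0,0,0,0,0,0,-0.7],[0,0,0,0,0,0,-1],[0,0,0,0,0,0,-1],[0,0,-2,0,0,0,-1],[0,0,-4,0,0,0,-1],[0,0,-4,0,0,0,-1]]'|grep -E "pos|force"; python3 go.py .5 -.3 .23 -11.2
```

```text
position: [0.5719, -0.1437, 0.0749]
contact_force: [0.9, 1.4, -2.4]
position: [0.5696, -0.1432, 0.1747]
contact_force: [0.7, 0.2, 1.1]
t 40.4 tool d cm [-3.78 16.73 -5.53] rz -0.04 yaw -11.24 tilt [-0.002  0.001 -1.   ] F [0.7 0.2 1.1] w 0.0856 j [-14.1  23.5   5.4  72.    0.   87.1]
rx,ry fix deg [-0.03  0.1 ]
```

```bash
python3 -m inch '[[-3,5,-3,0,0,0,-1],[-4,5,-2,0,0,0,-1],[-4,5,0,0,0,0,-1],[-4,5,0,0,0,0,-1],[-2,3,0,0,0,0,-1],[0,0,0,0,0,0,-1],[0,0,0,0,0,0,-1]]'|grep -E "pos|force"; python3 -c "
from h import *
im=shot('scene','s11')
cv2.imwrite('pics/s11c.png',cv2.resize(im[130:250,220:400,::-1],(792,528),interpolation=cv2.INTER_CUBIC))
im=shot('top','t11')
cv2.imwrite('pics/t11c.png',cv2.resize(im[140:260,240:420,::-1],(792,528),interpolation=cv2.INTER_NEAREST))"
```

```text
position: [0.3627, -0.3335, 0.2271]
contact_force: [0.1, 0.7, -0.6]
```

View pics/s11c.png

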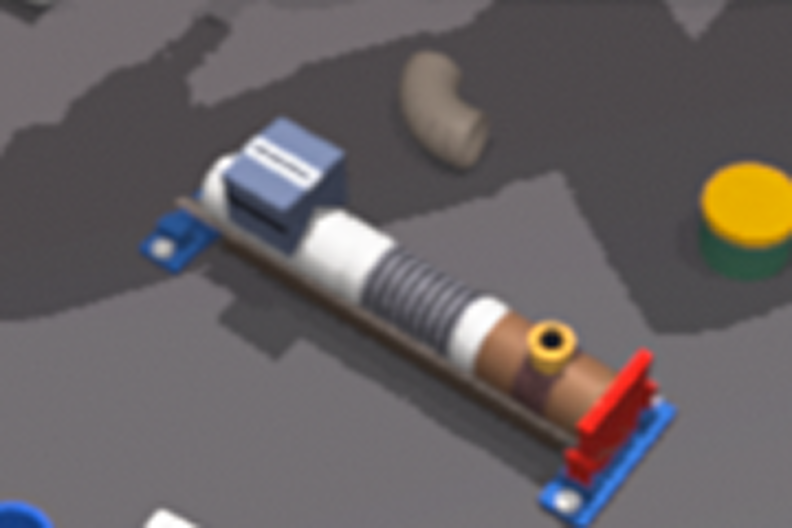

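View pics/t11c.png

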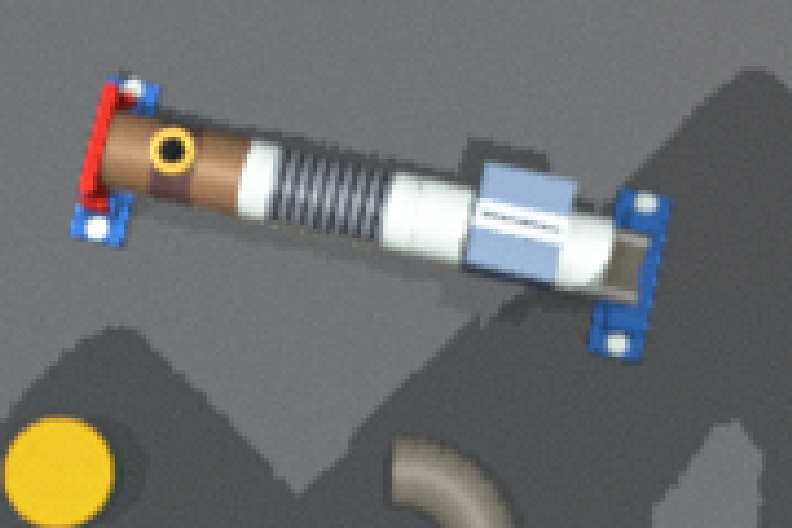

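```bash
python3 - <<'E'
from h import *
u=np.array([.1943,.9809]);n=np.array([-.981,.1943])
raw=cv2.imread("pics/t11.png").astype(int);b,g,r=raw[...,0],raw[...,1],raw[...,2]
m=((b-r>22)&(b>120)&(g<190)).astype(np.uint8)*255
c,s,a=rect("top",m,(340,172,374,206),.104);print("vb",c,s,a,"s,n",c@u,c@n)
e=lambda c:np.array([240+(c[0]+.5)/4.4-.5,140+(c[1]+.5)/4.4-.5])
for k,p,z in(("joint",(424,217),.062),("end",(610,252),.055),("boss",(172,150),.0845)):
    P=ray("top",e(p),z)[0,:2];print(k,P@u,P@n)
for im in("top0","t11"):
    q=cv2.imread(f"pics/{im}.png").astype(int);m=((q[...,2]>200)&(q[...,1]>190)&(q[...,0]<90)).astype(np.uint8)*255
    print("tin",rect("top",m,(235,230,270,265),.046)[0])
    m=((q[...,2]-q[...,0]>12)).astype(np.uint8)*255
    print("elbow",rect("top",m,(322,230,362,270),.02)[0])
E
```

```text
vb [ 0.57064301 -0.14332515] [57.91854095 51.36151886] -11.387397766113281 s,n -0.029711703236389157 -0.5876488648239137
joint 0.021611157517837962 -0.5853497257023169
end -0.08578384527231606 -0.5899756386337424
boss 0.16641598873938968 -0.5878163437803441
tin [0.42975488 0.11125919]
elbow [ 0.42164877 -0.11251242]
tin [0.42979102 0.11006946]
elbow [ 0.42168478 -0.11235632]
```

```bash
python3 -c "
from cell import *
print(sign_off(), observe()['t'])"
```

```text
the job is handed in; nothing more can be done
the job is handed in; nothing more can be done
```

The pipe is laid up in the cradle and I handed the job in at about 41 s, well inside the 112 s limit. No verdict was reported.

- **Tubes:** From the stop, the order is brown boss tube, flex, plain tube. I slid each tube along the V until contact showed as a push-back of about 19 to 35 N, then pressed it into the V.
- **Gaps and seating:** The last pictures show the boss up and no visible gaps. Comparing the boss position with the plain tube's ends, the gaps add up to about 3.5 mm at most. The tubes lie within about 3 mm of the cradle line.
- **V-block:** It sits groove down on the plain tube, at −11.4° against the cradle's −11.2°. It is about 3 mm from the middle of the tube's length and about 0.5 mm off its axis line. It met the tube at the expected height.
- **Bystanders:** The elbow and the tin measured within about 1 mm of where they started. The gripper was open and clear of everything at hand-in.

Two measurements disagreed slightly: the plain tube's middle came out 2 to 5 mm apart depending on the method, well inside the 20 mm allowed. While seating, the plain tube first rode about 2 mm up one wall of the V. I shifted it sideways, and it then went down to the expected height.

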